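Slide the loaded tube rest along its rails into the burner's notch

TASK

The tube rest, a plywood sledge with a glass blank lying in its two vees, has been left partway along its steel rails. Push it gently along with your fingertips towards the end where the burner stands until you feel it drop into its locating notches, then stop, do not force it further, and take your hand away. Push only: do not lift the sledge, do not touch the glass, which must stay lying in the vees, and leave the other things on the bench where they are.

Things in the scene. Friction and masses are not known exactly. Their poses are not given: they have to be found in the camera images.
- sledge: (mm) tube rest: loose plywood board, 200 along the rails (its y), 176 across (x), 15 thick, 0.56-0.84 kg, on four steel feet; keels between the rails keep it straight (2 play each side). Origin: its centre, level with the feet's undersides; board z = 10 to 25. Two steel V-rests on top at y = +-55, rising to z = 50. Origin is 22 above the bench while it slides, 14 in the notches. Slides at 3-7 N
- end_left (a point): (mm) centre of the sledge's plain end face towards its +y, where it can be pushed: 100 from the sledge's origin, 17.5 above it; the face is 15 high and 176 wide
- end_right (a point): (mm) the same on the sledge's end face towards its -y
- rails: (mm) fixed track: two parallel steel bars 470 long, 30 wide, 22 high, centre lines 130 apart, 100 clear between them (open bench but for a 5 thick tie near each end). Origin: bench level, midway between the bars, middle of their length. y along the rails to the robot's left, x away from the robot. Near each end a set of four notches in the rail tops takes the sledge's four feet; no end stop beyond
- notch_left (a point): (mm) where the sledge's origin sits when in the left-hand notches: 115 from the rails' middle towards their +y, 14 above the bench; axes as the rails. The notches are 16 wide and 8 deep, the feet 12 wide: the sledge drops 8, level and at once, and then stops against the notch walls
- notch_right (a point): (mm) the same for the right-hand notches: 115 from the rails' middle towards their -y, 14 above the bench; axes as the rails. Nothing on the way to either set lets the sledge drop early
- burner: (mm) bench burner, cold, fixed: steel base 110 x 90, brass and steel barrel with its nozzle away from the robot, 105 high. Stands between robot and rails, 185 from the rails' centre line, by their left or their right end (about 250 from the middle). Origin: centre of its underside. A grooved wooden tool rest, 40 high, stands by the other end
- blank: (mm) glass blank lying along the sledge in the two vees: tube 22 in diameter with both ends pulled to points, 190 long overall, 60 g, loose. Origin: middle of its axis, 46 above the sledge's origin; y along it
- paddle: (mm) bystander: graphite paddle: black plate 60 x 50 x 12 with a pale wooden handle, about 200 long, lying flat; origin near the middle, on its underside
- jar: (mm) bystander: amber glass jar with a steel lid, 60 in diameter, 85 high, upright; origin: centre of its underside
- reamer: (mm) bystander: flat brass reamer on a wooden handle, about 200 long, 20 high, lying; origin: on its underside where blade and handle meet
- tweezers: (mm) bystander: thin steel tweezers, 135 long, 6 high, lying; origin near the middle, on the underside
- cork_bung: (mm) bystander: cork bung, 36 in diameter, 34 high, standing on the bench on the side of the rails towards the robot; origin: centre of its underside
- flask: (mm) bystander: small round glass flask fixed on a cork ring, 80 in diameter, 131 high; origin: centre of its underside
- offcut: (mm) bystander: dark wooden offcut 50 x 110 x 28, lying beyond the left end of the rails; origin: centre of its underside
Things that resemble listed ones, but are neither listed nor needed, are in the scene too. Of the things like the blank, leave any that is orange or pink; of the rest the smaller one is meant.

How it is judged:
At the end, for the whole second after the job is handed in: The sledge sits in the notches at the burner's end of the rails: within 5 mm of the notch point along the rails, dropped to within 2.5 mm of its seated height, level and still, with the blank lying in both vees (within 6 mm sideways and up or down, 30 mm lengthwise) (((y of burner in the frame of rails above 0 m and y of sledge in the frame of notch_left between -0.005 and 0.005 m) or (y of burner in the frame of rails below 0 m and y of sledge in the frame of notch_right between -0.005 and 0.005 m)) and z of sledge in the frame of rails below 0.0165 m and angle between sledge's own z axis and vertical below 0.03 rad and linear speed of sledge below 0.01 m/s and x of blank in the frame of sledge between -0.006 and 0.006 m and y of blank in the frame of sledge between -0.03 and 0.03 m and z of blank in the frame of sledge between 0.04 and 0.052 m); the robot touches nothing.
It fails at once if the sledge is lifted: more than 12 mm above its sliding height, or tipped by more than 0.12 rad (z of sledge in the frame of rails above 0.034 m or angle between sledge's own z axis and vertical above 0.12 rad).
It fails at once if the robot touches the glass blank (more than 0.5 N) (contact force between any of the fingers, the arm and blank above 0.5 N).
It fails at once if the sledge is forced: pushed with more than 80 N (contact force between the fingers and sledge above 80 N).
It fails at once if another thing on the bench is moved by more than 30 mm (distance of any of paddle, jar, reamer, tweezers, cork_bung, flask, offcut from where it was at the start of the episode above 0.03 m).
It also fails if it takes over 42 s, if anything falls off the work surface, if the arm or the gripper's body presses on something with over 40 N, if the wrist force passes 120 N, or if a joint passes its speed limit or range.

ROBOT

A 6-joint arm with a two-finger parallel gripper is mounted at the origin on the work surface. World frame = base frame: x ahead of the robot, y to its left, z up, the work surface at z = 0. Lengths are in m, angles in rad, forces in N, time in s.
With the tool pointing down it reaches from about 0.375 to 0.9 m from the base axis. Payload 3.1 kg.
Tool frame: the origin (TCP) lies at the very end of the fingers, on their centre line; the grasp point (between the pads) lies 19 mm behind it; z points along the fingers, y is the direction in which the jaws open and shut (so a half turn about z gives the same grasp; the last joint's range is limited). The gripper opens to 87 mm and grips with 3 to 60 N. Pads are 19 mm wide; open, the fingers measure 117 mm over their backs; the gripper's body (75 mm by 190 mm) begins 51 mm behind the grasp point.
Start: joints at [0.981, 0.527, 1.433, -0, 1.181, -0.178], TCP at [0.25, 0.573, 0.223] pointing down, gripper open.
Joint ranges: [-3.08, 3.08], [-0.75, 2.2], [0.22, 2.44], [-1.43, 4.57], [0, 2.65], [-2.85, 2.85]. Speed limits (rad/s): [2.79, 2.79, 3.14, 3.14, 3.14, 3.14].

INTERFACE

Orientations are given as a unit quaternion [x, y, z, w].
In Python, from plant import manip gives the robot as it stands.
- The arm moves only by the tool drive_tool, never from a script. Its argument "motion" is a list of rows, each an object of numbers: "tx", "ty", "tz": the shift along the world's x, y, z scaled (see below); "ax", "ay", "az": the turn, a rotation vector about the world's x, y, z scaled (see below); "hand": the opening, from -1 (shut) to 1 (fully open). A call has 1 to 10 rows; each row is the pose to reach, as a shift and turn from the pose commanded when the call began; what a row does not reach only later rows make up. The controller multiplies each number of a shift by 10 cm and each number of a turn by pi/4 rad. A row lasts 1/8 s, in which the tool goes at most 62.5 mm and 10.7 degrees, less where a joint would pass 70% of its speed; a pose out of reach is approached as far as the arm can. A call with a number of a shift or a turn outside -1 to 1 is refused whole. A call with a gripper value outside its range is refused whole. The fingers move at their own pace and stop on an object; "grip_force" is the grip in N (left out, the last holds). Time passes only in rows, so rows that repeat a pose let the fingers close. It gives the time, the measured TCP pose, the force and the opening at its end, in the units of the state.
- manip.get_obs(): the state, without advancing time (a new reading comes with each control period).
- manip.capture(name): name is "side" or "top" or "wrist"; returns a dict with "image" (384x512x3 uint8, red, green, blue), "range_z" (384x512 float32, m along the optical axis (not along the pixel's ray), 0 where there is no reading), "fx", "fy", "cx", "cy" (pixels), "R" (3x3) and "t" (3): a world point X has camera coordinates R X + t. Camera axes: x right, y down, z forward; pixel columns grow to the right and rows downward; lengths in m; the calibration is good to about 2 mm. A picture is of the moment at which its call begins.
- manip.job_done(): hands the job in, once; it reports no verdict.
Trained networks look in a picture, given as the dict that the camera call returned (one of the last four; its "shot" number tells which), for a name from the list of things; names that differ only in an ending like _2 or _b are one class to them, and where a whole thing is asked for, a point or a joint stands for the part that bears it (a point fixed in the world has none). Each returns a list of dicts, best first, with "p" (0 to 1); they miss things now and then, are a little off and sometimes report something else, mostly with a low value. They report only what shows in the picture. A call takes as long as a camera call. They do not tell look-alikes from the thing itself.
- manip.regions_of(picture, thing): "region" (384x512 bool, what is visible of it) and "rect" ([left, top, right, bottom] in pixels, round what is visible of it).
The state is a dict: "t": time; "joint_positions": joint angles; "joint_vel": joint speeds; "joint_efforts": joint torques, N m; "tool_pos": TCP position; "orientation": TCP orientation; "force": force on the tool from outside, world axes, zero at the start; "wrist_torque": the same for the moment, N m; "gripper_width": opening from 0.0 (shut) to 1.0 (fully open).
Only numpy, scipy, OpenCV 4.12 (cv2) and the standard library are available. Lean on these libraries where they do the work, as an engineer would, in place of code of your own. Each camera call takes 0.05 s, during which the arm holds its last target. There are 200 camera calls.

## Working session

There is one attempt and no reset: what is moved stays moved. The work goes in short steps, Python scripts to look and compute and a tool call to move; the robot and the scene stay as the last step left them, time stands still between calls to the robot, and variables do not carry over. Pictures are saved under pics/ and viewed, about 8 in all and at most 12, crops included, and the job is handed in when it is done.

Besides the shell and the picture viewer there is one more tool, called after ">>>" as a command line: name --argument value ..., lists and objects as JSON in quotes. drive_tool: Moves the arm, as the interface text tells. Its arguments: {"type":"object","properties":{"motion":{"type":"array"},"grip_force":{"type":"number"}},"required":["motion"]}

```bash
mkdir -p pics; cat > h.py <<'E'
import numpy as np, cv2
from plant import manip
def pts(c):
    z=c["range_z"];v,u=np.indices(z.shape)
    P=np.stack([(u-c["cx"])/c["fx"]*z,(v-c["cy"])/c["fy"]*z,z],-1)
    W=(P-np.array(c["t"]))@np.array(c["R"]); W[z==0]=np.nan
    return W
def save(c,n): cv2.imwrite(f"pics/{n}.png",c["image"][:,:,::-1])
E
python3 - <<'E'
from h import *
o=manip.get_obs();print(o["t"],o["tool_pos"],o["orientation"],o["force"])
ims=[]
for n in("top","side"):
    c=manip.capture(n);ims.append(c["image"]);W=pts(c)
    for k in("sledge","rails","burner","blank","cork_bung","flask","jar"):
        for r in manip.regions_of(c,k)[:3]:
            w=W[r["region"]];
            print(n,k,round(r["p"],2),r["rect"],np.nanmedian(w,0).round(3),np.nanpercentile(w,2,axis=0).round(3),np.nanpercentile(w,98,axis=0).round(3))
cv2.imwrite("pics/a.png",ims[0][:,:,::-1]);cv2.imwrite("pics/b.png",ims[1][:,:,::-1])
E
```

```text
0.0 [0.2497169  0.57213539 0.22156939] [ 2.04454638e-01  9.78875438e-01 -1.00775410e-03 -4.03584704e-04] [-0.43419779 -0.60952447 -1.16766013]
top sledge 0.79 [218.4, 161.6, 280.9, 218.1] [0.531 0.041 0.046] [ 0.454 -0.055  0.04 ] [0.624 0.135 0.067]
top sledge 0.63 [152.9, 168.9, 185.8, 184.3] [0.584 0.312 0.027] [0.56  0.26  0.015] [0.611 0.364 0.032]
top rails 0.81 [200.2, 155.3, 340.2, 223.8] [ 0.528 -0.125  0.018] [ 0.431 -0.243 -0.001] [0.631 0.21  0.026]
top rails 0.24 [229.6, 223.4, 266.5, 233.7] [0.407 0.037 0.004] [ 0.394 -0.011 -0.005] [0.42  0.114 0.011]
top burner 0.81 [322.5, 221.4, 356.4, 280.7] [ 0.331 -0.242  0.081] [ 0.247 -0.292  0.001] [ 0.409 -0.203  0.107]
top burner 0.18 [229.1, 223.4, 261.0, 232.8] [0.402 0.086 0.004] [ 0.394  0.006 -0.004] [0.413 0.115 0.01 ]
top blank 0.76 [82.8, 211.5, 157.5, 242.8] [0.417 0.473 0.026] [0.37  0.367 0.   ] [0.463 0.584 0.034]
top blank 0.7 [227.1, 184.9, 278.8, 187.7] [0.539 0.037 0.075] [ 0.527 -0.041  0.065] [0.554 0.112 0.081]
top blank 0.58 [397.1, 218.6, 407.0, 288.5] [ 0.332 -0.459  0.025] [ 0.231 -0.475  0.012] [ 0.42
[... 528 characters left out ...]
] [ 0.446 -0.252  0.001] [0.63  0.212 0.028]
side burner 0.94 [228.9, 262.7, 290.9, 321.4] [ 0.327 -0.259  0.079] [ 0.25  -0.293  0.   ] [ 0.409 -0.203  0.108]
side blank 0.78 [237.1, 170.3, 265.4, 203.4] [0.539 0.033 0.077] [ 0.528 -0.034  0.069] [0.552 0.112 0.083]
side blank 0.68 [217.3, 101.9, 240.2, 126.5] [0.741 0.392 0.021] [0.728 0.327 0.01 ] [0.759 0.462 0.027]
side blank 0.58 [135.2, 119.0, 154.2, 163.7] [0.413 0.463 0.029] [0.374 0.376 0.017] [0.463 0.577 0.036]
side flask 0.93 [302.1, 173.7, 329.2, 215.3] [ 0.676 -0.127  0.065] [ 0.653 -0.154  0.003] [ 0.721 -0.066  0.134]
side jar 0.83 [286.5, 161.3, 307.5, 191.3] [ 0.688 -0.033  0.064] [ 0.672 -0.051  0.008] [0.725 0.    0.091]
```

View pics/a.png

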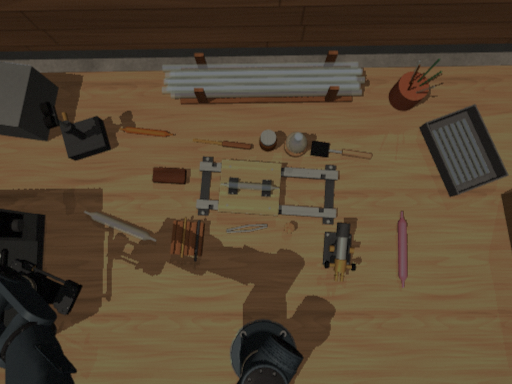

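View pics/b.png

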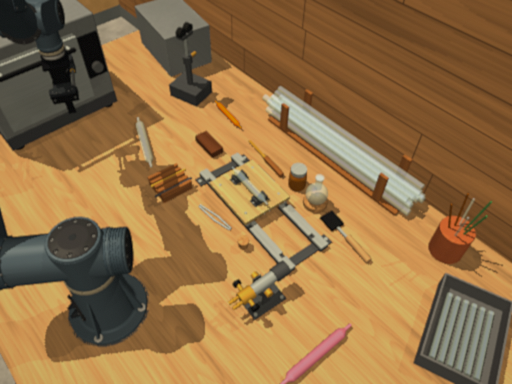

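The top view (a) shows the sledge at pixel (250,187) on rails running from (206,184) to (330,194). The burner is at the right end (342,245) and the tool rest at the left (188,240), so the push goes towards −y from end_left. 

Blank look-alikes in the same view:
- In the vees at (252,187): this is the one meant.
- Large grey one at (120,227).
- Orange one at (148,132).
- Pink one at (403,248).

Next I measure the rail and sledge poses and check a close crop.

```bash
python3 - <<'E'
from h import *
c=manip.capture("top");W=pts(c)
def box(m):
    p=(W[m][:,:2]*1000).astype(np.float32); return cv2.minAreaRect(p)
x,y,z=W[...,0],W[...,1],W[...,2]
roi=(x>.42)&(x<.66)&(y>-.28)&(y<.26)
def clean(m):
    n,l,s,_=cv2.connectedComponentsWithStats(m.astype(np.uint8)); return l==(1+s[1:,4].argmax())
b=clean(roi&(z>.038)&(z<.056)); print("board",box(b),np.nanmedian(z[b]))
reg=max(manip.regions_of(c,"rails"),key=lambda r:r["p"])["region"]
r=reg&(z>.014)&(z<.03)&roi; print("rails",box(r),np.nanmedian(z[r]), r.sum())
# extents along axis
for nm,m in(("board",b),("rails",r)):
    p=W[m][:,:2]; q=(p-[.53,0]); 
    a=np.deg2rad(-4.6); ey=np.array([-np.sin(a),np.cos(a)]); ex=np.array([np.cos(a),np.sin(a)])
    print(nm,[np.nanpercentile(q@e,[0.5,2,98,99.5]).round(4) for e in(ex,ey)])
cv2.imwrite("pics/c.png",cv2.resize(c["image"][140:290,170:370,::-1],None,fx=4,fy=4,interpolation=cv2.INTER_CUBIC))
E
```

```text
board ((540.3672485351562, 39.68030548095703), (200.18185424804688, 177.1597137451172), 85.27229309082031) 0.04603081070729316
rails ((539.2589721679688, -18.605300903320312), (468.8590087890625, 171.24034118652344), 84.91264343261719) 0.02086125475223326 1300
board [array([-0.0808, -0.0785,  0.0915,  0.094 ]), array([-0.059 , -0.0562,  0.1366,  0.1391])]
rails [array([-0.0732, -0.0722,  0.0855,  0.0865]), array([-0.2505, -0.2472,  0.2109,  0.2146])]
```

View pics/c.png

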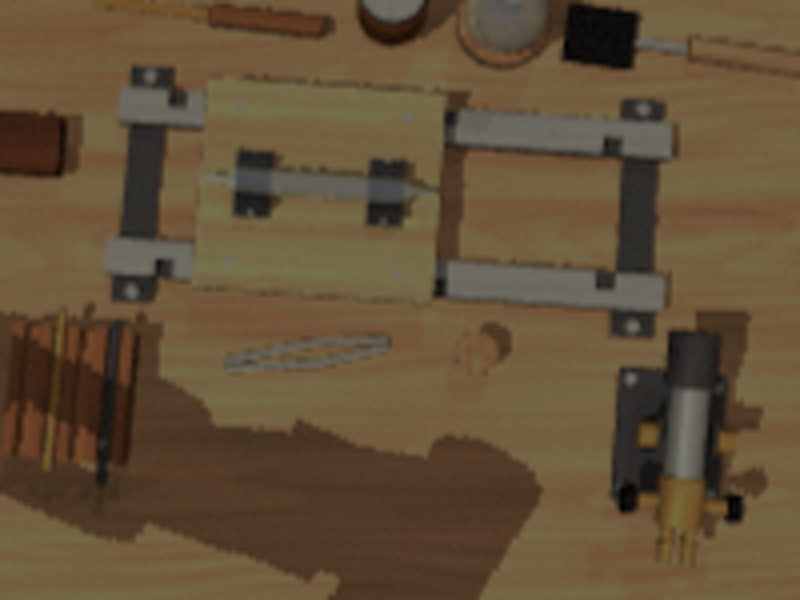

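The crop confirms the layout. The board is centred at (0.540, 0.040), yawed −5°. The rails' middle is at (0.539, −0.019), and the right notches show at crop (613,145)/(605,280). The tube in the vees at (320,185) is the small clear blank. The push is about 174 mm along (−0.086, −0.996). I'll go above the left end with the fingers shut.

>>> drive_tool --motion '[{"tx":0.38,"ty":-0.5,"az":-0.2,"hand":-1},{"tx":0.75,"ty":-0.98,"az":-0.4,"hand":-1},{"tx":0.75,"ty":-0.98,"az":-0.4,"hand":-1}]' --grip_force 10

```text
validation failed for argument at $.mo...
```

>>> drive_tool --motion '[{"tx":0.38,"ty":-0.5,"az":-0.2,"hand":-1},{"tx":0.75,"ty":-0.98,"az":-0.4,"hand":-1},{"tx":0.75,"ty":-0.98,"az":-0.4,"hand":-1}]'

```text
validation failed for argument at $.mo...
```

>>> drive_tool --motion '[{"tx":0.38,"ty":-0.5,"az":-0.2,"hand":-1},{"tx":0.75,"ty":-0.98,"az":-0.4,"hand":-1},{"tx":0.75,"ty":-0.98,"az":-0.4,"hand":-1}]'

```text
validation failed for argument at $.mo...
```

>>> drive_tool --motion '[{"tx":0.38,"ty":-0.4,"az":-0.2,"hand":-1},{"tx":0.76,"ty":-0.9,"az":-0.39,"hand":-1},{"tx":0.76,"ty":-0.9,"az":-0.39,"hand":-1},{"tx":0.76,"ty":-0.9,"az":-0.39,"hand":-1}]'

```text
validation failed for argument at $.mo...
```

>>> drive_tool --motion '[{"tx":0.38,"ty":-0.5,"tz":0,"ax":0,"ay":0,"az":-0.2,"hand":-1},{"tx":0.75,"ty":-0.98,"tz":0,"ax":0,"ay":0,"az":-0.4,"hand":-1},{"tx":0.75,"ty":-0.98,"tz":0,"ax":0,"ay":0,"az":-0.4,"hand":-1}]' --grip_force 10

```text
t: 1.27
tool_pos: [0.3275, 0.4719, 0.2226]
orientation: [0.358, 0.934, -0.0, 0.0]
force: [-0.5, 0.2, 0.3]
gripper_width: 0.745
```

>>> drive_tool --motion '[{"tx":0.38,"ty":-0.5,"tz":0,"ax":0,"ay":0,"az":-0.2,"hand":-1},{"tx":0.75,"ty":-0.98,"tz":0,"ax":0,"ay":0,"az":-0.4,"hand":-1},{"tx":0.75,"ty":-0.98,"tz":0,"ax":0,"ay":0,"az":-0.4,"hand":-1}]'

```text
t: 1.65
tool_pos: [0.4025, 0.3749, 0.2228]
orientation: [0.499, 0.867, 0.0, 0.0]
force: [0.7, 1.1, 0.4]
gripper_width: 0.404
```

>>> drive_tool --motion '[{"tx":0.38,"ty":-0.5,"tz":0,"ax":0,"ay":0,"az":-0.2,"hand":-1},{"tx":0.75,"ty":-0.98,"tz":0,"ax":0,"ay":0,"az":-0.4,"hand":-1},{"tx":0.75,"ty":-0.98,"tz":0,"ax":0,"ay":0,"az":-0.4,"hand":-1}]'

```text
t: 2.02
tool_pos: [0.4775, 0.2776, 0.2227]
orientation: [0.628, 0.778, 0.001, 0.001]
force: [-1.6, 1.1, -0.3]
gripper_width: 0.067
```

>>> drive_tool --motion '[{"tx":0.38,"ty":-0.4,"tz":0,"ax":0,"ay":0,"az":-0.2,"hand":-1},{"tx":0.76,"ty":-0.9,"tz":0,"ax":0,"ay":0,"az":-0.39,"hand":-1},{"tx":0.76,"ty":-0.9,"tz":0,"ax":0,"ay":0,"az":-0.39,"hand":-1},{"tx":0.76,"ty":-0.9,"tz":0,"ax":0,"ay":0,"az":-0.39,"hand":-1}]'

```text
t: 2.52
tool_pos: [0.5499, 0.1906, 0.2222]
orientation: [0.737, 0.676, -0.0, -0.001]
force: [-0.1, 0.8, 0.1]
gripper_width: 0.007
```

>>> drive_tool --motion '[{"tx":0,"ty":0,"tz":-0.5,"ax":0,"ay":0,"az":0,"hand":-1},{"tx":0,"ty":0,"tz":-1,"ax":0,"ay":0,"az":0,"hand":-1},{"tx":0.03,"ty":0,"tz":-1,"ax":0,"ay":0,"az":0,"hand":-1}]'

```text
t: 2.9
tool_pos: [0.5491, 0.1905, 0.1192]
orientation: [0.737, 0.676, -0.004, -0.003]
force: [-1.0, 0.7, 0.4]
gripper_width: 0.005
```

>>> drive_tool --motion '[{"tx":0,"ty":0,"tz":-0.4,"ax":0,"ay":0,"az":0,"hand":-1},{"tx":0,"ty":0,"tz":-0.7,"ax":0,"ay":0,"az":0,"hand":-1},{"tx":0,"ty":0,"tz":-0.92,"ax":0,"ay":0,"az":0,"hand":-1},{"tx":0,"ty":0,"tz":-0.92,"ax":0,"ay":0,"az":0,"hand":-1}]'

```text
t: 3.4
tool_pos: [0.554, 0.1901, 0.0312]
orientation: [0.737, 0.675, -0.0, -0.0]
force: [-0.4, 0.2, -0.4]
gripper_width: 0.004
```

```bash
python3 - <<'E'
from h import *
c=manip.capture("side");o=manip.get_obs();print(o["t"],o["tool_pos"],o["force"])
cv2.imwrite("pics/d.png",cv2.resize(c["image"][90:290,150:350,::-1],None,fx=3,fy=3,interpolation=cv2.INTER_CUBIC))
E
```

```text
3.45 [0.5548124  0.19001298 0.03200369] [0.46364088 0.47782404 1.06840419]
```

View pics/d.png

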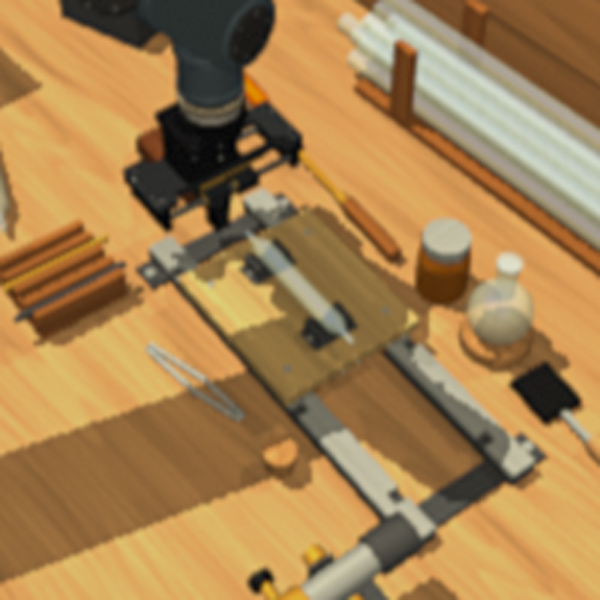

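The side crop shows the shut fingers at (215,210), behind the left end face at (245,235), clear of the glass, with the blank in both vees. I start the push.

>>> drive_tool --motion '[{"tx":-0.017,"ty":-0.2,"tz":-0.02,"ax":0,"ay":0,"az":0,"hand":-1},{"tx":-0.026,"ty":-0.3,"tz":-0.02,"ax":0,"ay":0,"az":0,"hand":-1},{"tx":-0.03,"ty":-0.35,"tz":-0.02,"ax":0,"ay":0,"az":0,"hand":-1},{"tx":-0.033,"ty":-0.38,"tz":-0.02,"ax":0,"ay":0,"az":0,"hand":-1},{"tx":-0.036,"ty":-0.41,"tz":-0.02,"ax":0,"ay":0,"az":0,"hand":-1},{"tx":-0.038,"ty":-0.44,"tz":-0.02,"ax":0,"ay":0,"az":0,"hand":-1},{"tx":-0.041,"ty":-0.47,"tz":-0.02,"ax":0,"ay":0,"az":0,"hand":-1},{"tx":-0.043,"ty":-0.5,"tz":-0.02,"ax":0,"ay":0,"az":0,"hand":-1}]'

```text
t: 4.45
tool_pos: [0.5501, 0.1391, 0.0288]
orientation: [0.738, 0.675, 0.0, 0.0]
force: [-0.0, 5.0, 3.2]
gripper_width: 0.007
```

>>> drive_tool --motion '[{"tx":-0.004,"ty":-0.05,"tz":0,"ax":0,"ay":0,"az":0,"hand":-1},{"tx":-0.008,"ty":-0.1,"tz":0,"ax":0,"ay":0,"az":0,"hand":-1},{"tx":-0.013,"ty":-0.15,"tz":0,"ax":0,"ay":0,"az":0,"hand":-1},{"tx":-0.017,"ty":-0.2,"tz":0,"ax":0,"ay":0,"az":0,"hand":-1},{"tx":-0.021,"ty":-0.25,"tz":0,"ax":0,"ay":0,"az":0,"hand":-1},{"tx":-0.026,"ty":-0.3,"tz":0,"ax":0,"ay":0,"az":0,"hand":-1},{"tx":-0.03,"ty":-0.35,"tz":0,"ax":0,"ay":0,"az":0,"hand":-1},{"tx":-0.034,"ty":-0.4,"tz":0,"ax":0,"ay":0,"az":0,"hand":-1},{"tx":-0.039,"ty":-0.45,"tz":0,"ax":0,"ay":0,"az":0,"hand":-1},{"tx":-0.043,"ty":-0.5,"tz":0,"ax":0,"ay":0,"az":0,"hand":-1}]'

```text
t: 5.7
tool_pos: [0.5454, 0.0888, 0.0287]
orientation: [0.738, 0.675, 0.0, -0.0]
force: [-0.1, 4.9, 4.2]
gripper_width: 0.007
```

>>> drive_tool --motion '[{"tx":-0.004,"ty":-0.05,"tz":0,"ax":0,"ay":0,"az":0,"hand":-1},{"tx":-0.008,"ty":-0.1,"tz":0,"ax":0,"ay":0,"az":0,"hand":-1},{"tx":-0.013,"ty":-0.15,"tz":0,"ax":0,"ay":0,"az":0,"hand":-1},{"tx":-0.017,"ty":-0.2,"tz":0,"ax":0,"ay":0,"az":0,"hand":-1},{"tx":-0.021,"ty":-0.25,"tz":0,"ax":0,"ay":0,"az":0,"hand":-1},{"tx":-0.026,"ty":-0.3,"tz":0,"ax":0,"ay":0,"az":0,"hand":-1},{"tx":-0.03,"ty":-0.35,"tz":0,"ax":0,"ay":0,"az":0,"hand":-1},{"tx":-0.034,"ty":-0.4,"tz":0,"ax":0,"ay":0,"az":0,"hand":-1},{"tx":-0.039,"ty":-0.45,"tz":0,"ax":0,"ay":0,"az":0,"hand":-1},{"tx":-0.043,"ty":-0.5,"tz":0,"ax":0,"ay":0,"az":0,"hand":-1}]'

```text
t: 6.95
tool_pos: [0.5408, 0.0389, 0.0287]
orientation: [0.738, 0.675, -0.0, -0.0]
force: [0.3, 6.7, 3.6]
gripper_width: 0.008
```

```bash
cat > m.py <<'E'
from h import *
c=manip.capture("top");W=pts(c);o=manip.get_obs();print(o["t"],o["tool_pos"].round(4) if hasattr(o["tool_pos"],'round') else o["tool_pos"],o["force"])
x,y,z=W[...,0],W[...,1],W[...,2]
im=c["image"].astype(int)
reg=max(manip.regions_of(c,"sledge"),key=lambda r:r["p"])["region"]
m=reg&(z>.028)&(z<.056)
e=np.array([.0856,.9963]); s=(W[m][:,:2]-[.5388,-.0186])@e
print("s range mm (ends: -215..-15 when seated)",(np.nanpercentile(s,[1,99])*1000).round(1),"z",np.nanmedian(z[m]))
for r in manip.regions_of(c,"blank"):
    w=np.nanmedian(W[r["region"]],0)
    if abs(w[0]-.535)<.05: print("blank",r["p"],w.round(4))
c=manip.capture("side")
cv2.imwrite("pics/n%d.png"%(o["t"]*100),cv2.resize(c["image"][130:290,170:370,::-1],None,fx=4,fy=4,interpolation=cv2.INTER_CUBIC))
E
python3 m.py; ls pics
```

```text
7.0 [0.5407 0.0382 0.0287] [0.1901403  4.42282704 2.61433278]
s range mm (ends: -215..-15 when seated) [-151.1  -10.8] z 0.04602867093436461
blank 0.77 [ 0.5274 -0.0826  0.0746]
a.png
b.png
c.png
d.png
n700.png
```

On track: about 62 mm remain by both the camera and the TCP. I go 40 mm further, then slow to 2 mm per row.

>>> drive_tool --motion '[{"tx":-0.004,"ty":-0.05,"tz":0,"ax":0,"ay":0,"az":0,"hand":-1},{"tx":-0.008,"ty":-0.1,"tz":0,"ax":0,"ay":0,"az":0,"hand":-1},{"tx":-0.013,"ty":-0.15,"tz":0,"ax":0,"ay":0,"az":0,"hand":-1},{"tx":-0.017,"ty":-0.2,"tz":0,"ax":0,"ay":0,"az":0,"hand":-1},{"tx":-0.021,"ty":-0.25,"tz":0,"ax":0,"ay":0,"az":0,"hand":-1},{"tx":-0.026,"ty":-0.3,"tz":0,"ax":0,"ay":0,"az":0,"hand":-1},{"tx":-0.03,"ty":-0.35,"tz":0,"ax":0,"ay":0,"az":0,"hand":-1},{"tx":-0.034,"ty":-0.39,"tz":0,"ax":0,"ay":0,"az":0,"hand":-1},{"tx":-0.036,"ty":-0.42,"tz":0,"ax":0,"ay":0,"az":0,"hand":-1},{"tx":-0.038,"ty":-0.44,"tz":0,"ax":0,"ay":0,"az":0,"hand":-1}]'

```text
t: 8.4
tool_pos: [0.5373, -0.0055, 0.0285]
orientation: [0.738, 0.675, -0.0, -0.0]
force: [0.1, 2.1, -1.1]
gripper_width: 0.005
```

>>> drive_tool --motion '[{"tx":-0.002,"ty":-0.02,"tz":0,"ax":0,"ay":0,"az":0,"hand":-1},{"tx":-0.003,"ty":-0.04,"tz":0,"ax":0,"ay":0,"az":0,"hand":-1},{"tx":-0.005,"ty":-0.06,"tz":0,"ax":0,"ay":0,"az":0,"hand":-1},{"tx":-0.007,"ty":-0.08,"tz":0,"ax":0,"ay":0,"az":0,"hand":-1},{"tx":-0.008,"ty":-0.1,"tz":0,"ax":0,"ay":0,"az":0,"hand":-1}]'

```text
t: 9.02
tool_pos: [0.5365, -0.0154, 0.0285]
orientation: [0.738, 0.675, -0.0, -0.0]
force: [-0.3, 2.8, -2.2]
gripper_width: 0.005
```

>>> drive_tool --motion '[{"tx":-0.002,"ty":-0.02,"tz":0,"ax":0,"ay":0,"az":0,"hand":-1},{"tx":-0.003,"ty":-0.04,"tz":0,"ax":0,"ay":0,"az":0,"hand":-1}]'

```text
t: 9.28
tool_pos: [0.5363, -0.0194, 0.0286]
orientation: [0.738, 0.675, 0.0, 0.0]
force: [0.4, 3.1, -2.1]
gripper_width: 0.003
```

```bash
python3 m.py
```

```text
9.325 [ 0.5363 -0.0196  0.0285] [-0.2051904   1.85891038 -0.93142283]
s range mm (ends: -215..-15 when seated) [-19.4  38.4] z 0.04603839715173853
blank 0.58 [ 0.5219 -0.1474  0.0757]
```

Not dropped yet (blank still at z 0.076). I carry on in 1–2 mm steps.

>>> drive_tool --motion '[{"tx":-0.001,"ty":-0.015,"tz":0,"ax":0,"ay":0,"az":0,"hand":-1},{"tx":-0.003,"ty":-0.03,"tz":0,"ax":0,"ay":0,"az":0,"hand":-1}]'

```text
t: 9.72
tool_pos: [0.5363, -0.0225, 0.0287]
orientation: [0.738, 0.675, 0.0, 0.0]
force: [0.7, 3.2, 1.1]
gripper_width: 0.002
```

>>> drive_tool --motion '[{"tx":-0.001,"ty":-0.015,"tz":0,"ax":0,"ay":0,"az":0,"hand":-1},{"tx":-0.003,"ty":-0.03,"tz":0,"ax":0,"ay":0,"az":0,"hand":-1}]'

```text
t: 9.98
tool_pos: [0.5359, -0.0252, 0.0287]
orientation: [0.738, 0.675, 0.0, 0.0]
force: [1.2, 3.6, 1.8]
gripper_width: 0.006
```

>>> drive_tool --motion '[{"tx":-0.001,"ty":-0.01,"tz":0,"ax":0,"ay":0,"az":0,"hand":-1},{"tx":-0.002,"ty":-0.02,"tz":0,"ax":0,"ay":0,"az":0,"hand":-1}]'

```text
t: 10.22
tool_pos: [0.5357, -0.026, 0.0287]
orientation: [0.739, 0.674, 0.001, -0.001]
force: [1.7, 12.1, 1.0]
gripper_width: 0.005
```

```bash
python3 m.py; ls pics
```

```text
10.275 [ 0.5357 -0.0259  0.0287] [1.14339051 9.15605468 1.18835892]
s range mm (ends: -215..-15 when seated) [-216.   -94.3] z 0.03791262510069579
blank 0.66 [ 0.5218 -0.1571  0.0661]
a.png
b.png
c.png
d.png
n1027.png
n700.png
n932.png
```

The board dropped 8 mm (z 0.046 → 0.038), the blank dropped with it, and the force jumped to 12 N, so it is seated. I back off along the rails, then go up.

>>> drive_tool --motion '[{"tx":0.002,"ty":0.03,"tz":0,"ax":0,"ay":0,"az":0,"hand":-1},{"tx":0.009,"ty":0.1,"tz":0,"ax":0,"ay":0,"az":0,"hand":-1},{"tx":0.034,"ty":0.4,"tz":0,"ax":0,"ay":0,"az":0,"hand":-1},{"tx":0.069,"ty":0.8,"tz":0,"ax":0,"ay":0,"az":0,"hand":-1},{"tx":0.069,"ty":0.8,"tz":0.4,"ax":0,"ay":0,"az":0,"hand":-1},{"tx":0.069,"ty":0.8,"tz":1,"ax":0,"ay":0,"az":0,"hand":-1},{"tx":0.069,"ty":0.8,"tz":1,"ax":0,"ay":0,"az":0,"hand":-1}]'

```text
t: 11.3
tool_pos: [0.5459, 0.0524, 0.1328]
orientation: [0.738, 0.675, 0.003, 0.004]
force: [0.5, 0.3, 0.1]
gripper_width: 0.007
```

>>> drive_tool --motion '[{"tx":0,"ty":0.5,"tz":0.4,"ax":0,"ay":0,"az":0,"hand":-1},{"tx":0,"ty":1,"tz":0.8,"ax":0,"ay":0,"az":0,"hand":-1},{"tx":0,"ty":1,"tz":0.8,"ax":0,"ay":0,"az":0,"hand":-1}]'

```text
t: 11.68
tool_pos: [0.5437, 0.1553, 0.2106]
orientation: [0.737, 0.676, 0.002, 0.002]
force: [0.2, -0.2, -0.3]
gripper_width: 0.008
```

```bash
python3 - <<'E'
import m
from h import *
W,z=m.W,m.z
b=(W[...,0]>.42)&(W[...,0]<.64)&(W[...,1]<-.02)&(W[...,1]>-.26)&(z>.032)&(z<.045)
n,l,s,_=cv2.connectedComponentsWithStats(b.astype(np.uint8)); k=l==(1+s[1:,4].argmax())
print(cv2.minAreaRect((W[k][:,:2]*1000).astype(np.float32)))
E
ls -t pics|head -1
```

```text
11.725 [0.5426 0.154  0.209 ] [ 0.14327643 -0.60569613 -0.30485261]
s range mm (ends: -215..-15 when seated) [-215.6  -19. ] z 0.03809935803766818
blank 0.7 [ 0.5247 -0.1319  0.0675]
((525.280517578125, -135.4087371826172), (200.2557373046875, 176.6897735595703), 85.3447036743164)
n1172.png
```

View pics/n1172.png

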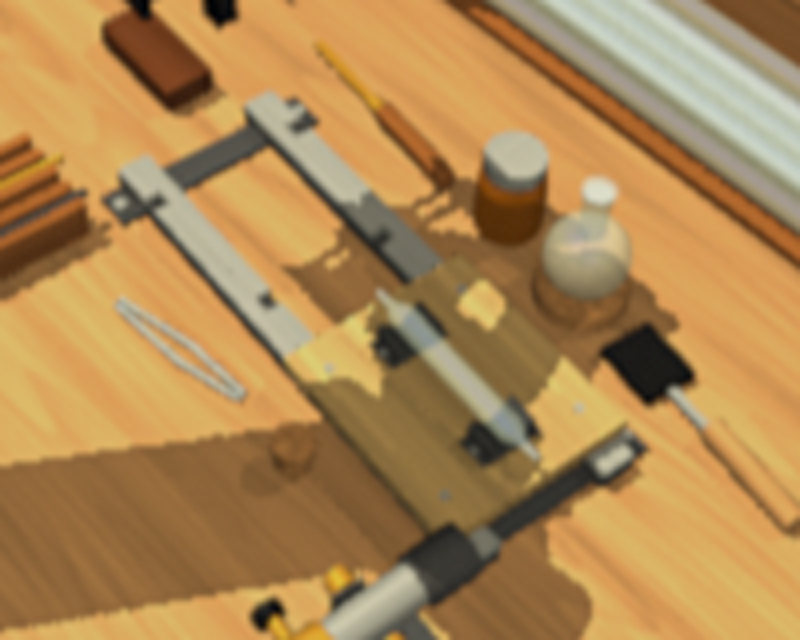

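The picture shows the sledge seated at the right end, with its far edge by the right tie (560,490). The blank, from (380,295) to (538,458), lies in both vees. The bystanders look undisturbed and the hand is clear.

```bash
python3 -c "
from plant import manip
print(manip.job_done())"
```

```text
the job is handed in; nothing more can be done
None
```

The sledge is in the notches at the burner's end (the robot's right). I pushed it about 175 mm there with shut fingertips on its left end face, then took the hand away and handed the job in at about 12 s.

- **Drop:** I stopped at the drop. The force rose from about 3–5 N to 12 N, and the board top fell from z = 0.046 to 0.038 m. That is the full 8 mm.
- **Position along the rails:** The last top view put the sledge at about −117 mm from the rails' middle, against −115 mm nominal. That is inside the 5 mm limit and close to the 2 mm calibration error.
- **Position across the rails:** The fitted centre was about 4 mm nearer the robot than the rails' centre line. The keels allow only 2 mm, so the rest is probably measuring error.
- **Blank and bystanders:** The blank lay in both vees, and the bystanders visible in the last side view looked unmoved. I judged both by eye from the picture and did not measure the bystanders.
- **Failed check:** One check during the push, at 9.3 s, gave a meaningless sledge extent, probably because the network picked out something else. I went by the blank's height and the force at that point instead.

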